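# Read the grit label of a glass honing plate

## Robot

A 6-joint arm with a two-finger parallel gripper is mounted at the origin on the work surface. World frame = base frame: x ahead of the robot, y to its left, z up, the work surface at z = 0. Lengths are in m, angles in rad, forces in N, time in s.
With the tool pointing down it reaches from about 0.35 to 0.975 m from the base axis. Payload 4.9 kg.
Tool frame: the origin (TCP) lies at the centre of the arm's flange, where the gripper is bolted on; the fingertips stand 173 mm ahead of it and the grasp point (between the pads) lies 155 mm ahead of it (ctrl.finger_overhang is the distance from the TCP to the fingertips, in m); z points along the fingers, y is the direction in which the jaws open and shut (so a half turn about z gives the same grasp; the last joint's range is limited). The gripper opens to 85 mm and grips with 20 to 120 N. Pads are 22 mm wide; open, the fingers measure 114 mm over their backs; the gripper's body (76 mm by 85 mm) begins 54 mm behind the grasp point. The pads swing forward as they close: fully open they stand 13 mm farther back than shut.
Start: joints at [-1.408, 0.053, 1.613, -0, 1.476, -0.119], TCP at [0.174, -0.6, 0.405] pointing down, gripper open.
Joint ranges: [-3.01, 3.01], [-1.01, 2.22], [0.06, 2.58], [-1.02, 4.17], [0.09, 2.62], [-3.14, 3.14]. Speed limits (rad/s): [2.57, 2.57, 3.14, 3.14, 3.14, 3.14].

## Interface

Orientations are given as a rotation vector (axis times angle).
In Python, from station import ctrl, eyes, spotter gives the robot as it stands.
- The arm moves only by the shell command python3 -m crank 'ROWS' [FORCE]. ROWS is JSON, a list of rows, each a list of 7 numbers: the turn, a rotation vector about the tool's x, y, z in rad, then the shift along the tool's x, y, z in mm, then the closure, from -1 (fully open) to 1 (shut). A call has 1 to 8 rows; each row shifts and turns the pose as measured when the row begins, along the tool's axes as they then stand; what a row does not reach is not made up. A row lasts 1/12 s, in which the tool goes at most 41.7 mm and 7.16 degrees, less where a joint would pass 70% of its speed; a pose out of reach is approached as far as the arm can. A call is refused whole if a number of a shift passes 41.7 or a number of a turn 0.125, either way. A call with a gripper value outside its range is refused whole. The fingers move at their own pace and stop on an object; FORCE is the grip in N (left out, the last holds). Time passes only in rows, so rows that do not move let the fingers close. It gives the time, the measured TCP pose, the force and the opening at its end, in the units of the state.
- ctrl.get_obs(): the state, without advancing time (a new reading comes with each control period).
- eyes.get_image(name): name is "scene" or "top" or "wrist"; returns a dict with "image" (420x560x3 uint8, red, green, blue), "vertical_fov" (degrees; the focal length in pixels is half the picture's height over the tangent of half this angle, whatever the lens; pixels are square), "cx", "cy" (the principal point, pixels), "rvec" (rotation vector, rad) and "tvec" (3), from world to camera coordinates, as OpenCV has them; the wrist camera has in their place "mount" (4x4, takes a point from camera to tool coordinates, whose origin is the TCP and whose axes are the flange's). Camera axes: x right, y down, z forward; pixel columns grow to the right and rows downward; lengths in m; the calibration is good to about 2 mm. A picture is of the moment at which its call begins: read the wrist's pose just before it. There is no depth.
- ctrl.finish_job(): hands the job in, once; it reports no verdict.
Trained networks look in a picture, given as the dict that the camera call returned (one of the last four; its "shot" number tells which), for a name from the list of things; names that differ only in an ending like _2 or _b are one class to them, and where a whole thing is asked for, a point or a joint stands for the part that bears it (a point fixed in the world has none). Each returns a list of dicts, best first, with "confidence" (0 to 1); they miss things now and then, are a little off and sometimes report something else, mostly with a low value. They report only what shows in the picture. A call takes as long as a camera call. They do not tell look-alikes from the thing itself.
- spotter.look_for(query, picture): "centre" ([x, y, z] in m, in world coordinates, good to about 4 mm: the middle of the surface that is visible of it).
- spotter.outline_of(query, picture): "region" (420x560 bool, what is visible of it).
- spotter.mark_of(query, picture): "centre" ([x, y, z] in m, in world coordinates, good to about 4 mm: a listed point, or the origin of a listed thing).
The state is a dict: "t": time; "q": joint angles; "dq": joint speeds; "effort": joint torques, N m; "tool_pos": TCP position; "tool_rot": TCP orientation; "contact_force": force on the tool from outside, world axes, zero at the start; "wrist_torque": the same for the moment, N m; "opening": finger opening in m.
Only numpy, scipy, OpenCV 4.12 (cv2) and the standard library are available. Lean on these libraries where they do the work, as an engineer would, in place of code of your own. Each camera call takes 0.05 s, during which the arm holds its last target.

## Task

First switch on the light panel by pushing its red lever fully over to the other side. Then lift the glass honing plate with the notched corner out of its wooden stand and show its label: the notch marks the frosted end, and the orange label is on one face of that end. Finish while holding the plate still in the gripper, frosted end over the middle of the light panel and some 10 to 15 cm above it, label side tipped up by about 45 degrees or more from upright; leave the plain plate and the other things on the bench alone.

Things in the scene. Friction and masses are not known exactly. Their poses are not given: they have to be found in the camera images.
- plate_mid (a point): Centre of the notched glass honing plate: green glass, 100 long x 8 thick x 50 high (mm), about 100 g, standing on its long edge in its stand, this point 33 above the bench. x axis along its length to the frosted end, z up to the notched edge, y square out of the label face. Seen with the notch on top and the frosted end at the LEFT, one looks at the label face.
- plate_frost (a point): Middle of that plate's frosted end: 36 from plate_mid along x, 6 below it when standing; axes as plate_mid. The frosted white zone is the last 28 of the length, both faces; a 12 x 12 square notch is missing from its upper outer corner; an orange 22 x 28 label with a black bar is on its +y face only.
- plate_stand: Fixed pale wooden stand of the notched plate, 120 (x, along the slot) x 56 x 22 high (mm); origin at the centre of its underside. It holds the plate's lowest 14 in a slot 10 wide, open at the ends; the upper 36 stand clear and the plate lifts straight out.
- blank_mid (a point): Centre of a plain glass plate of the same size and colour, no notch, no frosted end, no label, in a like stand. Leave it.
- light_panel: Flat grey light box with a pale glowing top, 120 (its x) x 160 (its y) x 20 high, fixed; origin at the centre of its underside on the bench.
- lamp_lever (a joint): Lever of the light panel's switch: 0 to 1.0 rad; starts near 0 leaning to its base's -x, off; 1.0 leans to the base's +x, fully on. Light friction (about 1 N at the ball), stays where left.
- lamp_lever_tip (a point): Centre of the red ball (26 dia) at the lever's end; it swings in an arc of radius 80 about an axis 22 above the bench, level and along the base's y: 92 high and 38 to either side at the two ends.
- lamp_lever_base: Grey fixed block under the lever, 70 (x) x 50 (y) x 25 high; origin at the centre of its underside; its x axis is the direction in which the lever is thrown on.
- jar: Bystander, leave alone: amber glass jar with steel lid, 64 dia x 90 (mm).
- can: Bystander, leave alone: grey metal can, 70 dia x 110 (mm).
- wheel: Bystander, leave alone: grey grinding wheel lying flat, 120 dia x 20 (mm).
- wrench: Bystander, leave alone: steel wrench lying flat (mm).
- driver: Bystander, leave alone: red-handled screwdriver lying flat (mm).
- bearing: Bystander, leave alone: small steel ring lying flat, 42 dia x 12 (mm).
- stone: Bystander, leave alone: terracotta-coloured dressing stone, 25 x 120 x 20 (mm).
Mind the look-alikes: they are no part of the job. What is shaped like the part that bears plate_mid but yellow is not meant. Leave any purple look-alike of the lamp_lever_base alone.

How it is judged:
By the outcome, as a careful person would: the job done as asked, in the order asked, and still so for the second after the job is handed in, while the arm keeps its last pose, push and grip.
It also fails if it takes over 53 s, if anything falls off the work surface, if the arm or the gripper's body presses on something with over 40 N, if the wrist force passes 120 N, or if a joint passes its speed limit or range.

## Working session

There is one attempt and no reset: what is moved stays moved. The work goes in short steps, Python scripts to look and compute and a shell command to move; the robot and the scene stay as the last step left them, time stands still between calls to the robot, and variables do not carry over. Pictures are saved under pics/ and viewed, and the job is handed in when it is done.

```bash
ls; mkdir -p pics; cat > h.py <<'E'
import numpy as np, cv2
from scipy.spatial.transform import Rotation as R
from station import ctrl, eyes, spotter
def save(n,im): cv2.imwrite('pics/'+n+'.png',cv2.cvtColor(im,cv2.COLOR_RGB2BGR))
def f(p): return 210/np.tan(np.radians(p["vertical_fov"])/2)
def proj(p,X):
    Rm=R.from_rotvec(p['rvec']).as_matrix(); c=Rm@np.asarray(X)+np.asarray(p['tvec']).ravel()
    return np.array([p['cx']+f(p)*c[0]/c[2],p['cy']+f(p)*c[1]/c[2]])
def ray(p,u,v,z):
    Rm=R.from_rotvec(p['rvec']).as_matrix(); t=np.asarray(p['tvec']).ravel()
    o=-Rm.T@t; d=Rm.T@np.array([(u-p['cx'])/f(p),(v-p['cy'])/f(p),1]); return o+d*(z-o[2])/d[2]
E
python3 - <<'E'
from h import *
np.set_printoptions(precision=3,suppress=True)
o=ctrl.get_obs();print(o)
for n in ["scene","top"]:
    p=eyes.get_image(n); save(n,p['image']); print(n,p['shot'],p['vertical_fov'],p['rvec'],p['tvec'])
    for q in ["plate_mid","plate_frost","plate_stand","blank_mid","light_panel","lamp_lever_tip","lamp_lever_base"]:
        for r in spotter.mark_of(q,p)[:3]: print(q,round(r['confidence'],2),np.array(r['centre']),proj(p,r['centre']))
print(ctrl.get_obs()['t'])
E
```

```text
pics
{'t': 0.0, 'q': array([-1.408,  0.053,  1.614, -0.   ,  1.476, -0.119]), 'dq': array([ 0.001, -0.003,  0.001, -0.001,  0.   ,  0.   ]), 'effort': array([  0.001, -39.368, -37.018,   0.   ,   0.007,  -0.   ]), 'tool_pos': array([ 0.174, -0.6  ,  0.403]), 'tool_rot': array([-3.108, -0.441,  0.   ]), 'contact_force': array([ 0.346, -0.042, -0.507]), 'wrist_torque': array([ 0.029, -0.002,  0.018]), 'opening': 0.0855358886012016}
scene 1 56.54339396690611 [ 1.969  0.864 -0.494] [-0.303 -0.144  1.603]
plate_mid 0.96 [0.657 0.069 0.026] [345.918 219.651]
plate_mid 0.7 [ 0.424 -0.214  0.028] [227.104 222.811]
plate_mid 0.52 [ 0.569 -0.098  0.032] [287.311 226.926]
plate_frost 0.78 [ 0.425 -0.183  0.019] [235.822 221.494]
plate_frost 0.76 [0.689 0.075 0.018] [354.983 225.282]
plate_frost 0.64 [ 0.537 -0.085  0.023] [283.273 223.311]
plate_stand 0.68 [ 0.57  -0.099  0.002] [287.374 235.319]
blank_mid 0.74 [ 0.525 -0.329  0.033] [214.07  252.675]
blank_mid 0.6 [ 0.568 -0.096  0.033] [287.549 226.266]
blank_mid 0.49 [ 0.541 -0.085  0.024] [284.089 223.569]
light_panel 0.65 [ 0.505  0.177 -0
[... 378 characters left out ...]
49 ]
plate_frost 0.63 [ 0.537 -0.087  0.033] [291.45  215.267]
plate_frost 0.58 [ 0.425 -0.183  0.017] [320.41  247.856]
plate_frost 0.5 [0.682 0.074 0.016] [244.02  175.432]
plate_stand 0.98 [ 0.566 -0.097  0.004] [293.949 207.724]
plate_stand 0.26 [ 0.743 -0.193 -0.   ] [319.51 157.94]
blank_mid 0.53 [ 0.527 -0.335  0.031] [364.672 216.46 ]
light_panel 0.64 [0.503 0.173 0.003] [216.455 227.479]
light_panel 0.59 [ 0.795  0.044 -0.001] [252.705 145.32 ]
lamp_lever_tip 0.6 [0.616 0.38  0.091] [149.398 192.5  ]
lamp_lever_tip 0.59 [0.473 0.377 0.095] [148.858 235.643]
lamp_lever_base 0.88 [ 0.515  0.392 -0.001] [154.185 225.591]
lamp_lever_base 0.77 [ 0.657  0.393 -0.001] [154.787 185.734]
0.8
```

View pics/scene.png

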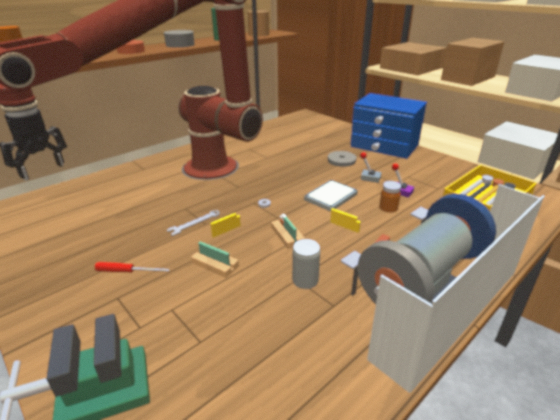

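View pics/top.png

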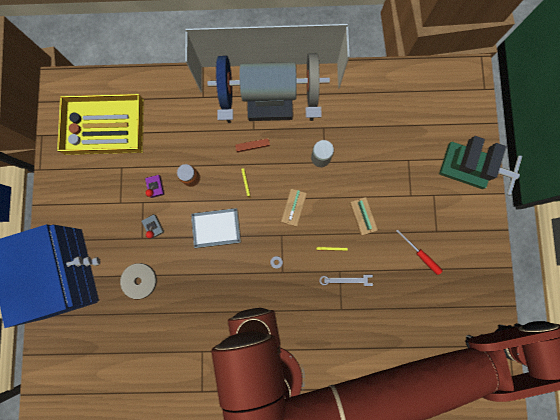

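```bash
python3 - <<'E'
import cv2,numpy as np
s=cv2.imread('pics/scene.png');t=cv2.imread('pics/top.png')
a=cv2.resize(s[185:285,195:375],None,fx=4.4,fy=4.4,interpolation=cv2.INTER_CUBIC)[:,:790]
cv2.imwrite('pics/crop1.png',a)
a=cv2.resize(t[150:270,220:400],None,fx=4.4,fy=4.4,interpolation=cv2.INTER_CUBIC)
cv2.imwrite('pics/crop2.png',a)
a=np.hstack([cv2.resize(t[165:265,120:220],(390,390)),cv2.resize(s[130:230,330:430],(390,390))])
cv2.imwrite('pics/crop3.png',a)
E
```

```text
(no output)
```

View pics/crop1.png

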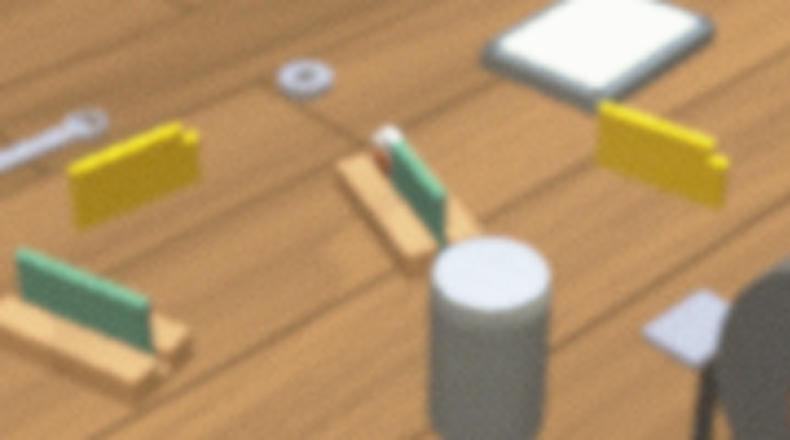

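View pics/crop2.png

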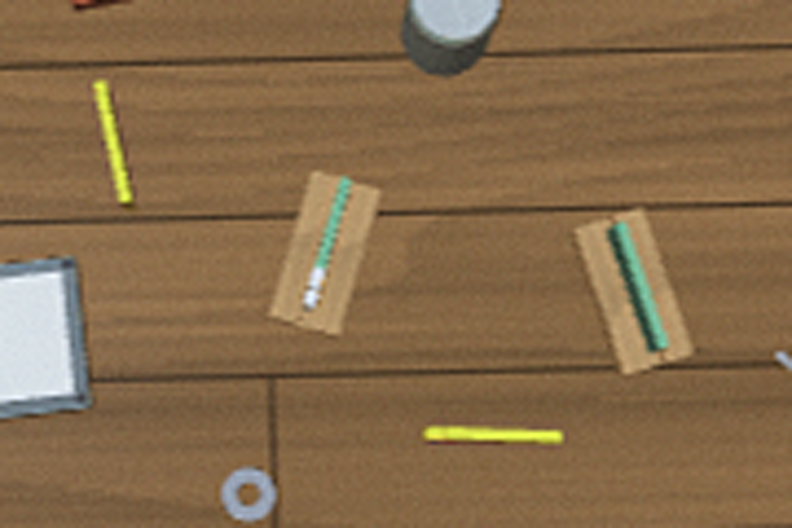

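View pics/crop3.png

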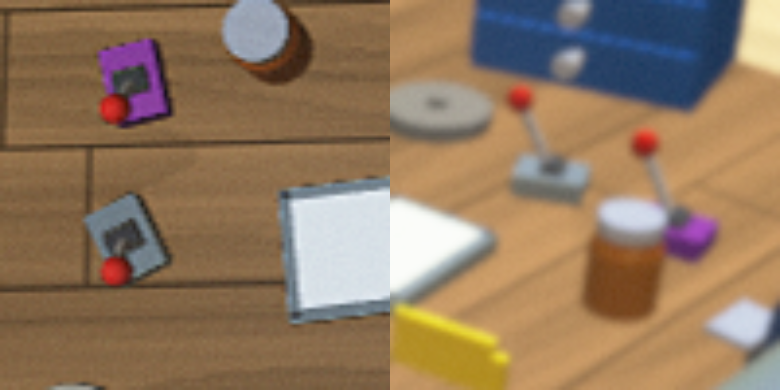

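```bash
cat > m.py <<'E'
from h import *
np.set_printoptions(precision=4,suppress=True)
P={n:eyes.get_image(n) for n in ["scene","top"]}
def tri(uv):
    A=[];b=[]
    for n,(u,v) in uv.items():
        p=P[n];Rm=R.from_rotvec(p['rvec']).as_matrix();t=np.asarray(p['tvec']).ravel()
        x=(u-p['cx'])/f(p);y=(v-p['cy'])/f(p)
        A+= [Rm[0]-x*Rm[2],Rm[1]-y*Rm[2]]; b+=[x*t[2]-t[0],y*t[2]-t[1]]
    return np.linalg.lstsq(np.array(A),np.array(b),rcond=None)[0]
def redc(n,box):
    im=P[n]['image'].astype(int);u0,v0,u1,v1=box;s=im[v0:v1,u0:u1]
    m=(s[...,0]>120)&(s[...,1]<75)&(s[...,2]<75);vv,uu=np.nonzero(m);return uu.mean()+u0,vv.mean()+v0,len(uu)
E
python3 - <<'E'
from m import *
a=redc('top',(138,222,165,245));b=redc('scene',(352,145,376,165));print(a,b,tri({'top':a[:2],'scene':b[:2]}))
T=P['top']
def rect(q,z,want):
    for r in spotter.outline_of(q,T):
        m=r['region'].astype(np.uint8);c,_=cv2.findContours(m,0,2);c=max(c,key=cv2.contourArea)
        cen=c.reshape(-1,2).mean(0)
        if np.linalg.norm(cen-want)>15: continue
        w=np.array([ray(T,u,v,z)[:2] for u,v in c.reshape(-1,2)],np.float32)*1000
        print(q,z,r['confidence'],cv2.minAreaRect(w))
rect('lamp_lever_base',.025,(152,226));rect('plate_stand',.022,(294,207));rect('light_panel',.02,(216,228))
# crop coords -> plate top edge ends in top picture
for uv in [(345,180),(308,305)]:
    print(ray(T,220+uv[0]/4.4,150+uv[1]/4.4,.058))
o=ctrl.get_obs();print(R.from_rotvec(o['tool_rot']).as_matrix(),o['t'])
p=eyes.get_image('wrist');print(p['mount'],p['vertical_fov'])
E
```

```text
(np.float64(148.52777777777777), np.float64(234.13888888888889), 36) (np.float64(362.8636363636364), np.float64(155.0), 22) [0.4774 0.3787 0.091 ]
lamp_lever_base 0.025 0.62 ((510.69378662109375, 391.0057678222656), (73.94091033935547, 60.645347595214844), 25.120018005371094)
plate_stand 0.022 0.92 ((565.3321533203125, -97.03912353515625), (56.74929428100586, 121.40196990966797), 72.55032348632812)
light_panel 0.02 0.55 ((500.072021484375, 170.96861267089844), (123.55780029296875, 163.0360870361328), 5.651461124420166)
[ 0.6155 -0.1123  0.058 ]
[ 0.5202 -0.0817  0.058 ]
[[ 0.9606  0.2781  0.    ]
 [ 0.2781 -0.9606 -0.0001]
 [ 0.      0.0001 -1.    ]] 1.05
[[ 0.0004 -0.9642 -0.2651  0.0686]
 [ 1.      0.0003  0.0002  0.0011]
 [-0.0001 -0.2651  0.9642  0.0299]
 [ 0.      0.      0.      1.    ]] 58.22871851525123
```

Target plate: green one at scene (290,227), since it alone shows the white frosted end with orange on its face. The blank (214,253) and the two yellow ones, (225,225) and (345,220), are not meant. Target lever: the grey base at top (152,226). The purple one at (154,186) is the look-alike.

```bash
python3 -m crank '[[0,0,0,33,-25,0,1],[0,0,0,33,-25,0,1],[0,0,0,33,-25,0,1],[0,0,0,33,-25,0,1],[0,0,0,33,-25,0,1],[0,0,0,33,-25,0,1],[0,0,0,33,-25,0,1],[0,0,0,33,-25,0,1]]' 40; python3 -m crank '[[0,0,0,12,-39,0,1],[0,0,0,12,-39,0,1],[0,0,0,12,-39,0,1],[0,0,0,12,-39,0,1],[0,0,0,12,-39,0,1],[0,0,0,12,-39,0,1],[0,0,0,12,-39,0,1],[0,0,0,12,-39,0,1]]'
```

```text
t: 1.77
tool_pos: [0.3713, -0.3353, 0.4037]
tool_rot: [3.111, 0.417, -0.0]
contact_force: [0.9, -0.5, -0.6]
opening: 0.0
t: 2.43
tool_pos: [0.3812, -0.0023, 0.4041]
tool_rot: [3.109, 0.414, 0.012]
contact_force: [1.0, -0.1, 0.4]
opening: -0.0002
```

```bash
python3 -m crank '[[0,0,-0.02,16,-38,0,1],[0,0,-0.02,16,-38,0,1],[0,0,-0.02,16,-38,0,1],[0,0,-0.02,16,-38,0,1],[0,0,-0.02,16,-38,0,1],[0,0,-0.02,16,-38,0,1],[0,0,-0.02,16,-38,0,1],[0,0,-0.02,16,-38,0,1]]'; python3 -m crank '[[0,0,0,0,0,0,1],[0,0,0,0,0,0,1]]'; python3 -c "
from h import *
o=ctrl.get_obs();M=R.from_rotvec(o['tool_rot']).as_matrix();print(o['t'],M.round(3),M.T@(np.array([.436,.356,.253])-o['tool_pos'])*1000)"
```

```text
t: 3.1
tool_pos: [0.3954, 0.3309, 0.4062]
tool_rot: [3.06, 0.676, 0.032]
contact_force: [0.6, -0.3, 0.3]
opening: 0.0001
t: 3.27
tool_pos: [0.394, 0.3375, 0.4057]
tool_rot: [3.058, 0.692, 0.03]
contact_force: [0.1, -0.2, -0.2]
opening: -0.0001
3.2667 [[ 0.902  0.43   0.02 ]
 [ 0.43  -0.903 -0.001]
 [ 0.017  0.01  -1.   ]] [ 4.32234701e+01 -6.26286126e-02  1.53506588e+02]
```

```bash
python3 -m crank '[[0,0,0,10,0,38,1],[0,0,0,10,0,38,1],[0,0,0,10,0,38,1],[0,0,0,10,0,35,1],[0,0,0,4,0,5,1],[0,0,0,0,0,0,1]]'; python3 -c "
from h import *
o=ctrl.get_obs();M=R.from_rotvec(o['tool_rot']).as_matrix();t=o['tool_pos']+M[:,2]*.173;print(o['t'],'tip',t,M.T@(np.array([.436,.356,.080])-t)*1000)
p=eyes.get_image('wrist');save('w1',p['image'])
p=eyes.get_image('scene');im=p['image'][90:240,320:470];save('s1',cv2.resize(im,(600,600)))"
```

```text
t: 3.77
tool_pos: [0.4409, 0.3554, 0.2542]
tool_rot: [3.063, 0.688, 0.049]
contact_force: [-0.4, 0.9, 1.0]
opening: -0.0002
3.7667 tip [0.44619044 0.35620167 0.0812618 ] [-9.32930896 -4.18861485  0.94734468]
```

View pics/w1.png

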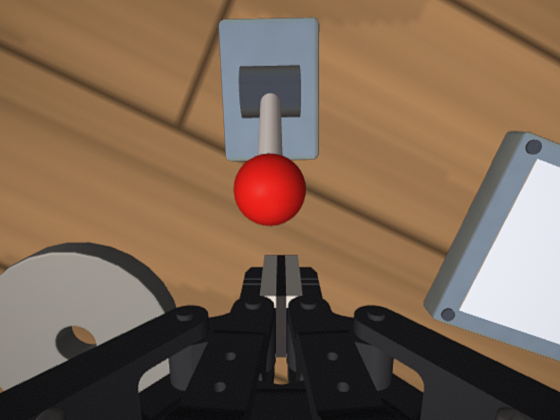

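View pics/s1.png

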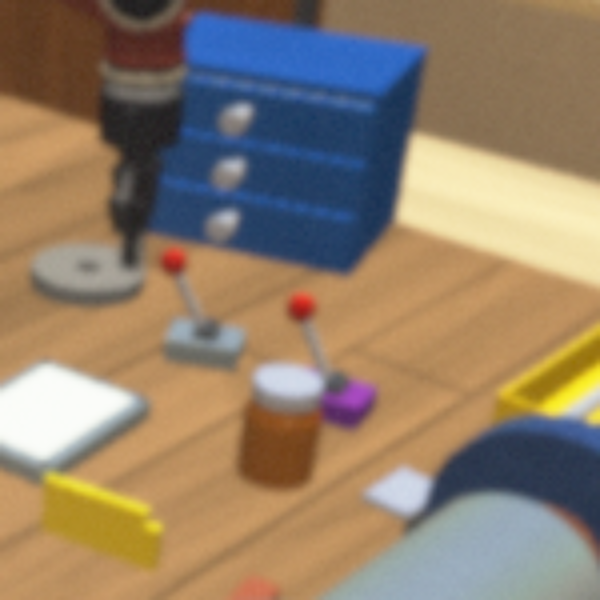

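Wrist view: the red ball at (270,190) on the grey base, the closed fingers just behind at column 281. I shift 4 mm left, then push.

```bash
python3 -m crank '[[0,0,0,5,-4,0,1],[0,0,0,12,0,0,1],[0,0,0,14,0,0,1],[0,0,0,14,0,0,1],[0,0,0,14,0,0,1],[0,0,0,14,0,0,1],[0,0,0,8,0,0,1]]'; python3 -c "
from h import *
o=ctrl.get_obs();M=R.from_rotvec(o['tool_rot']).as_matrix();t=o['tool_pos']+M[:,2]*.173;d=np.array([.905,.424,0]);print(o['t'],'tip',t,'along',(t-[.5125,.392,0])@d)
p=eyes.get_image('wrist');save('w2',p['image'])"
```

```text
t: 4.45
tool_pos: [0.5158, 0.3975, 0.2794]
tool_rot: [-3.057, -0.687, -0.085]
contact_force: [-0.2, -0.6, -0.2]
opening: -0.0001
4.45 tip [0.52470396 0.40071798 0.1066922 ] along 0.014741003379462018
```

View pics/w2.png

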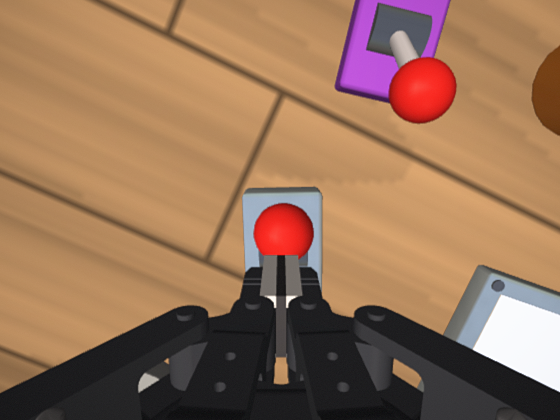

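```bash
python3 -m crank '[[0,0,0,-35,0,0,1],[0,0,0,0,0,0,1]]'; python3 -c "
from h import *
o=ctrl.get_obs();M=R.from_rotvec(o['tool_rot']).as_matrix();t=o['tool_pos']+M[:,2]*.173;d=np.array([.905,.424,0]);print(o['t'],M.round(3),'tip',t,'along',(t-[.5125,.392,0])@d)
W=np.array([[.905,.424,0],[.424,-.905,0],[0,0,-1]]).T; print(R.from_matrix(M.T@W).as_rotvec())
p=eyes.get_image('wrist');save('w3',p['image'])"
```

```text
t: 4.67
tool_pos: [0.4844, 0.3825, 0.2778]
tool_rot: [-3.057, -0.686, -0.086]
contact_force: [-1.1, -0.2, -0.7]
opening: -0.0
4.6667 [[ 0.903  0.427  0.052]
 [ 0.427 -0.904  0.019]
 [ 0.055  0.005 -0.998]] tip [0.49338395 0.38584602 0.10503087] along -0.01990931258281746
[ 0.00482782 -0.05515703  0.0035828 ]
```

View pics/w3.png

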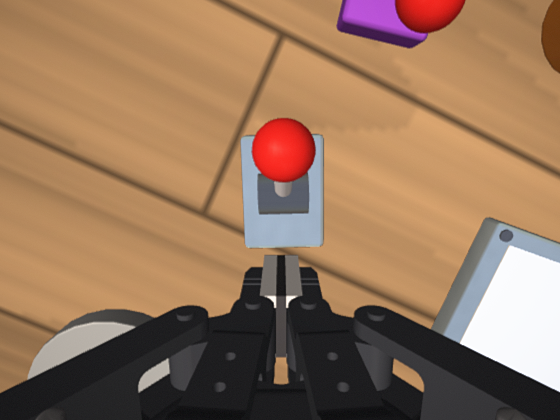

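```bash
python3 -m crank '[[0,-0.055,0,0,0,25,1],[0,0,0,0,0,0,1],[0,0,0,10,0,2,1],[0,0,0,10,0,1,1],[0,0,0,8,0,0,1],[0,0,0,6,0,0,1]]'; python3 -c "
from h import *
o=ctrl.get_obs();M=R.from_rotvec(o['tool_rot']).as_matrix();t=o['tool_pos']+M[:,2]*.173;d=np.array([.905,.424,0]);print(o['t'],M.round(3)[2],'tip',t,'along',(t-[.5125,.392,0])@d)"
```

```text
t: 5.22
tool_pos: [0.521, 0.4009, 0.2621]
tool_rot: [-3.063, -0.689, -0.033]
contact_force: [-1.3, -0.9, -0.9]
opening: 0.0002
5.2167 [ 0.021  0.003 -1.   ] tip [0.52457149 0.40201635 0.0891269 ] along 0.015171631360829984
```

```bash
for i in 1; do python3 -m crank '[[0,-0.02,0,5,0,3,1],[0,0,0,4,0,1,1]]'; done; python3 -c "
from h import *
o=ctrl.get_obs();M=R.from_rotvec(o['tool_rot']).as_matrix();t=o['tool_pos']+M[:,2]*.173;d=np.array([.905,.424,0]);print(o['t'],M.round(3)[2],'tip',t,'along',(t-[.5125,.392,0])@d, o['contact_force'])"
python3 -m crank '[[0,0,0,4,0,1,1],[0,0,0,0,0,0,1]]'; python3 -c "
from h import *
o=ctrl.get_obs();M=R.from_rotvec(o['tool_rot']).as_matrix();t=o['tool_pos']+M[:,2]*.173;d=np.array([.905,.424,0]);print(o['t'],M.round(3)[2],'tip',t,'along',(t-[.5125,.392,0])@d, o['contact_force'])"
```

```text
t: 5.38
tool_pos: [0.5281, 0.4045, 0.2608]
tool_rot: [3.057, 0.688, -0.025]
contact_force: [-22.3, -12.3, 14.6]
opening: 0.0001
5.3833 [-0.018  0.004 -1.   ] tip [0.52570771 0.40253205 0.087808  ] along 0.01641857017265776 [-22.34425075 -12.27371813  14.55028399]
t: 5.55
tool_pos: [0.5299, 0.4057, 0.2616]
tool_rot: [3.051, 0.687, -0.055]
contact_force: [0.5, 0.1, -0.4]
opening: 0.0001
5.55 [-0.037  0.006 -0.999] tip [0.52454444 0.40196949 0.08873053] along 0.0151272776412947 [ 0.4797431   0.07806505 -0.42375115]
```

```bash
python3 -m crank '[[0,0.037,0,-25,0,0,1],[0,0,0,-30,0,-20,1],[0,0,0,-10,0,-20,1],[0,0,0,0,0,0,1]]'; python3 -c "
from m import *
a=redc('top',(120,200,165,245));b=redc('scene',(352,145,386,171));print(a,b,tri({'top':a[:2],'scene':b[:2]}))
x=np.array([.5125,.392,0])+.038*np.array([.905,.424,0])+[0,0,.092];print(x,proj(P['top'],x),proj(P['scene'],x))
p=eyes.get_image('wrist');save('w4',p['image'])
t=P['top']['image'][165:265,100:250];s=P['scene']['image'][120:220,310:460];save('v4',np.vstack([cv2.resize(t,(450,300)),cv2.resize(s,(450,300))]))"
```

```text
t: 5.88
tool_pos: [0.4715, 0.3781, 0.3043]
tool_rot: [3.059, 0.688, 0.004]
contact_force: [-0.0, 0.5, 1.4]
opening: 0.0002
(np.float64(127.91823899371069), np.float64(229.0503144654088), 159) (np.float64(383.3181818181818), np.float64(158.27272727272728), 22) [0.5048 0.4649 0.058 ]
[0.5469 0.4081 0.092 ] [140.3115 213.4637] [383.3108 158.1166]
```

View pics/w4.png

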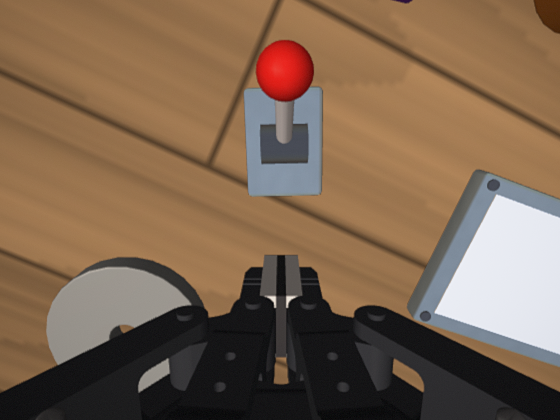

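View pics/v4.png

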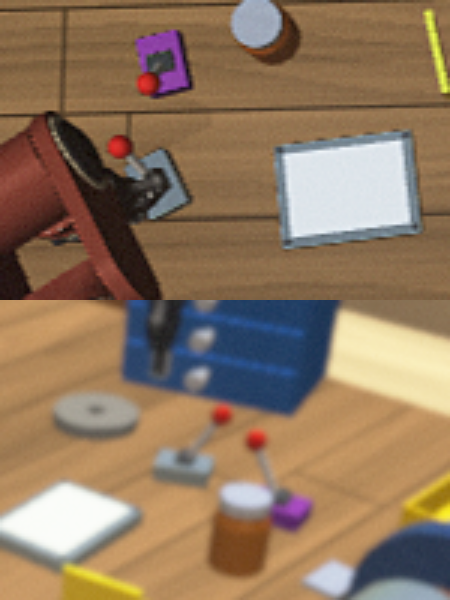

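Lever is fully on: ball at scene (383,158) and top (139.5,214), both matching the predicted on-end position. Now to the plate; open and yaw while travelling.

```bash
cat > rel.py <<'E'
import sys
from h import *
np.set_printoptions(precision=4,suppress=True)
o=ctrl.get_obs();M=R.from_rotvec(o['tool_rot']).as_matrix()
print('t',o['t'],'q',o['q'],'pos',o['tool_pos'],'F',o['contact_force'],'open',o['opening'])
if len(sys.argv)>1:
    x,y,z,th=[float(a) for a in sys.argv[1:5]];a=np.radians(th)
    W=np.array([[np.cos(a),np.sin(a),0],[np.sin(a),-np.cos(a),0],[0,0,-1]]).T
    tip=o['tool_pos']
    print('shift mm',M.T@(np.array([x,y,z])-tip)*1000,'turn',R.from_matrix(M.T@W).as_rotvec(), 'dist',np.linalg.norm(np.array([x,y,z])-tip)*1000)
E
python3 rel.py .567 -.097 .36 -17.45
```

```text
t 6.0333 q [ 0.5533  0.0918  1.7518 -0.0067  1.3027  1.684 ] pos [0.472  0.3779 0.3   ] F [ 0.6608 -0.0898  0.3663] open -0.00014774988080054727
shift mm [-117.4633  470.3538  -56.251 ] turn [0.008  0.0011 0.7465] dist 488.05174728195067
```

```bash
python3 -m crank '[[0,0,0.124,0,0,-10,-1],[0,0,0.124,0,10,-10,-1],[0,0,0.124,0,20,-10,-1],[0,0,0.124,0,30,-10,-1],[0,0,0.124,0,35,-10,-1],[0,0,0.124,0,40,-8,-1]]';python3 rel.py .567 -.097 .36 -17.45
```

```text
t: 6.53
tool_pos: [0.475, 0.2466, 0.3517]
tool_rot: [3.09, -0.486, -0.014]
contact_force: [0.6, -0.4, 0.9]
opening: 0.0722
t 6.5333 q [ 0.3414 -0.1203  1.8714 -0.0079  1.4052  2.2256] pos [0.475  0.2466 0.3517] F [ 0.6457 -0.3892  0.8947] open 0.07215275107193533
shift mm [193.0484 298.8845  -5.0796] turn [ 0.015   0.0069 -0.0075] dist 355.84464603964244
```

```bash
python3 -m crank '[[0.002,0,0,22,34,0,-1],[0.002,0,0,22,34,0,-1],[0.002,0,0,22,34,0,-1],[0.002,0,0,22,34,0,-1],[0.002,0,0,22,34,0,-1],[0.002,0,0,22,34,0,-1],[0.002,0,0,22,34,0,-1],[0,0,0,18,28,0,-1]]'; python3 -m crank '[[0,0,0,0,0,0,-1]]';python3 rel.py .567 -.097 .30 -17.45; python3 -c "
from h import *
o=ctrl.get_obs();print(o['tool_pos'],o['tool_rot'])
p=eyes.get_image('wrist');save('w5',p['image'])
M=R.from_rotvec(o['tool_rot']).as_matrix();m=np.array(p['mount']);C=M@m[:3,:3];c=M@m[:3,3]+o['tool_pos']
for q in ['plate_mid','plate_frost','plate_stand']:
  for r in spotter.mark_of(q,p)[:2]: print(q,r['confidence'],r['centre'])
a=np.radians(162.55);X=np.array([np.cos(a),np.sin(a)])
for e in (-.05,.05):
  w=np.r_[np.array([.567,-.097])+e*X,.058];v=C.T@(w-c);print(e,p['cx']+f(p)*v[0]/v[2],p['cy']+f(p)*v[1]/v[2],v[2],f(p))
"
```

```text
t: 7.2
tool_pos: [0.5602, -0.0711, 0.3482]
tool_rot: [-3.101, 0.494, 0.015]
contact_force: [1.6, -0.2, 0.8]
opening: 0.0853
t: 7.28
tool_pos: [0.5617, -0.0765, 0.3471]
tool_rot: [3.1, -0.504, -0.015]
contact_force: [-0.4, -0.1, -0.1]
opening: 0.0855
t 7.2833 q [-0.2663 -0.0404  1.804  -0.002   1.3876  1.6269] pos [ 0.5617 -0.0765  0.3471] F [-0.4039 -0.1448 -0.0903] open 0.08546656034553855
shift mm [11.966  17.5973 47.069 ] turn [ 0.0025  0.0095 -0.0175] dist 51.65600119646852
[ 0.56168238 -0.07654817  0.34713585] [ 3.09993847 -0.50353827 -0.01539536]
plate_mid 0.91 [0.5685, -0.0974, 0.0297]
plate_mid 0.83 [0.4219, -0.2179, 0.0286]
plate_frost 0.88 [0.686, 0.0694, 0.0195]
plate_frost 0.87 [0.4233, -0.177, 0.0181]
plate_stand 0.84 [0.5682, -0.096, -0.0025]
-0.05 304.88682236337644 113.86527779863944 0.25065459077538577 377.0731198996495
0.05 304.81809842283855 253.7350103544113 0.2780900352132282 377.0731198996495
```

View pics/w5.png

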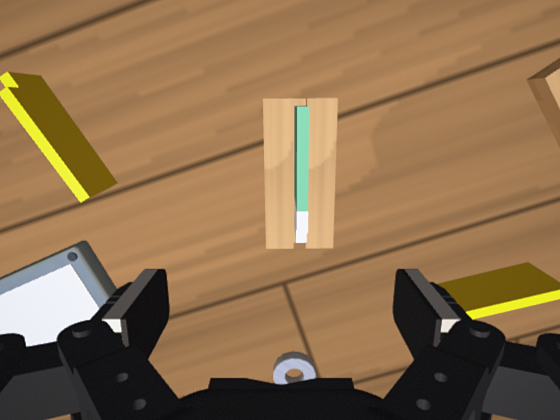

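Wrist view: stand with green top edge at columns 297–309, rows 107–242, white notched frosted end at the near end (302,225). The prediction is within a few mm: about 5 mm along the plate, 1 mm across.

```bash
python3 -m crank '[[0,0.009,-0.017,16,18,30,-1],[0,0,0,0,0,30,-1],[0,0,0,0,0,20,-1],[0,0,0,0,0,0,-1]]';python3 rel.py .571 -.0975 .202 -17.45; python3 -c "
from h import *
p=eyes.get_image('wrist');save('w6',p['image'])"
```

```text
t: 7.82
tool_pos: [0.5715, -0.0872, 0.2672]
tool_rot: [-3.108, 0.452, -0.007]
contact_force: [-0.7, 1.2, -0.0]
opening: 0.0856
t 7.8167 q [-0.2805  0.0656  1.8389  0.0015  1.2325  1.5784] pos [ 0.5715 -0.0872  0.2672] F [-0.6784  1.179  -0.0265] open 0.08562864044685714
shift mm [ 2.1235 10.0694 65.1836] turn [-0.0015 -0.0046  0.016 ] dist 65.99091163196852
```

View pics/w6.png

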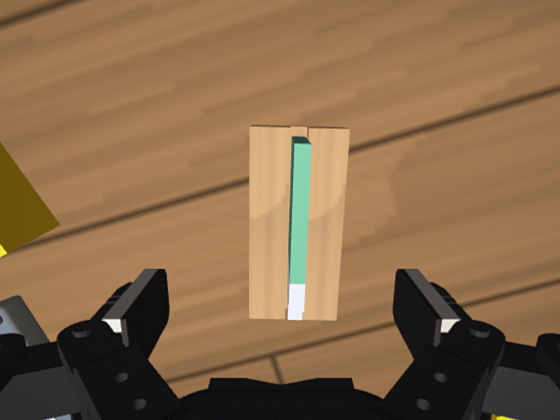

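```bash
python3 -m crank '[[0,-0.004,0.016,2,10,0,-1],[0,0,0,0,0,25,-1],[0,0,0,0,0,0,-1]]';python3 rel.py .571 -.0975 .202 -17.45; python3 -c "
from h import *
p=eyes.get_image('wrist');save('w7',p['image'])"
```

```text
t: 8.12
tool_pos: [0.5727, -0.0957, 0.2484]
tool_rot: [-3.106, 0.471, -0.014]
contact_force: [-1.2, 0.8, -1.9]
opening: 0.0856
t 8.1167 q [-0.2939  0.0938  1.8438  0.0017  1.1955  1.5772] pos [ 0.5727 -0.0957  0.2484] F [-1.1564  0.83   -1.9202] open 0.08559314811242362
shift mm [-1.4701  2.347  46.3754] turn [-0.0017 -0.0085  0.0036] dist 46.45797907554667
```

View pics/w7.png

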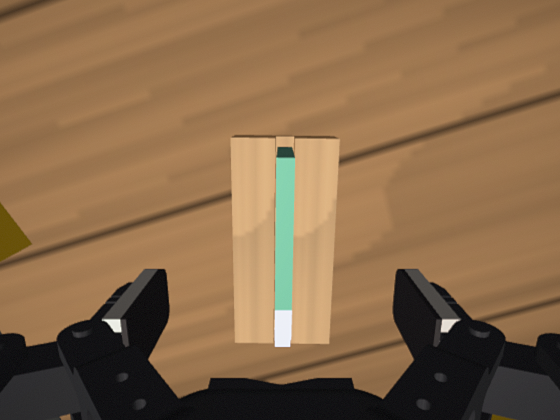

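```bash
python3 -m crank '[[0,-0.008,0,-1,2,22,-1],[0,0,0,0,0,18,-1],[0,0,0,0,0,0,-1]]';python3 rel.py .571 -.0975 .202 -17.45
```

```text
t: 8.42
tool_pos: [0.5768, -0.0988, 0.2208]
tool_rot: [3.104, -0.47, 0.032]
contact_force: [-0.7, 0.2, -1.4]
opening: 0.0854
t 8.4167 q [-0.2969  0.1382  1.8476  0.0014  1.1353  1.5737] pos [ 0.5768 -0.0988  0.2208] F [-0.7248  0.2213 -1.3705] open 0.08542881238961665
shift mm [-6.3142  0.5464 18.678 ] turn [-0.0014 -0.0205  0.0041] dist 19.72394334444659
```

```bash
python3 -m crank '[[0,-0.02,0.004,-6,0,10,-1],[0,0,0,0,0,8,-1],[0,0,0,0,0,0,-1]]';python3 rel.py .571 -.0975 .202 -17.45;  python3 -c "
from h import *
p=eyes.get_image('wrist');save('w8',p['image'])"
```

```text
t: 8.67
tool_pos: [0.5732, -0.0974, 0.2079]
tool_rot: [-3.105, 0.477, -0.011]
contact_force: [0.5, -0.3, -0.5]
opening: 0.0853
t 8.6667 q [-0.2966  0.1513  1.8579  0.0015  1.1252  1.5782] pos [ 0.5732 -0.0974  0.2079] F [ 0.4757 -0.3057 -0.4747] open 0.08532874377674228
shift mm [-2.0983  0.7166  5.857 ] turn [-0.0014 -0.0072 -0.    ] dist 6.262654095111685
```

View pics/w8.png

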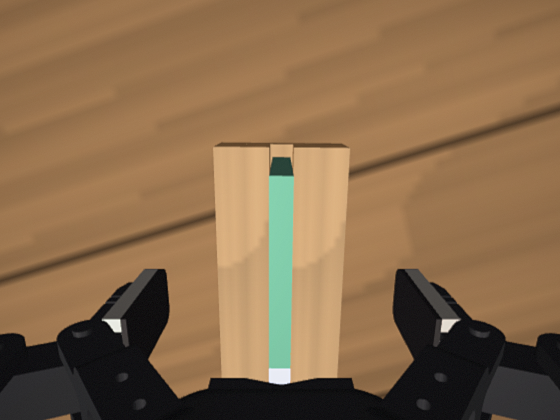

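```bash
python3 -m crank '[[0,-0.006,0,-2,0,5,-1],[0,0,0,0,0,0,0.5],[0,0,0,0,0,0,1],[0,0,0,0,0,0,1],[0,0,0,0,0,0,1],[0,0,0,0,0,0,1]]' 60;python3 rel.py .571 -.0975 .202 -17.45;  python3 -c "
from h import *
p=eyes.get_image('wrist');save('w9',p['image'])"
```

```text
t: 9.22
tool_pos: [0.5724, -0.0971, 0.2058]
tool_rot: [-3.105, 0.476, -0.009]
contact_force: [-0.7, 1.0, 0.3]
opening: 0.0257
t 9.2167 q [-0.2964  0.1529  1.8602  0.0015  1.1233  1.5782] pos [ 0.5724 -0.0971  0.2058] F [-0.6561  0.9604  0.2898] open 0.025733777555624237
shift mm [-1.197   0.8373  3.8137] turn [-0.0014 -0.0053  0.0002] dist 4.083859155175142
```

View pics/w9.png

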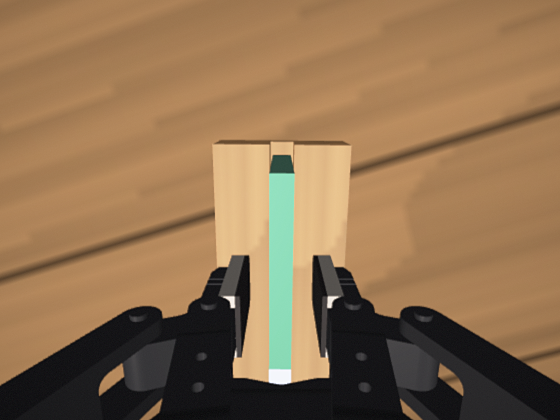

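```bash
python3 -m crank '[[0,-0.005,0,-1,0,1,1],[0,0,0,0,0,0,1],[0,0,0,0,0,0,1],[0,0,0,0,0,0,1]]' 60;python3 rel.py .571 -.0975 .202 -17.45
```

```text
t: 9.6
tool_pos: [0.5719, -0.0969, 0.2056]
tool_rot: [-3.104, 0.476, -0.003]
contact_force: [-0.1, -0.2, 1.9]
opening: 0.0068
t 9.6 q [-0.2964  0.1529  1.8606  0.0017  1.1262  1.5783] pos [ 0.5719 -0.0969  0.2056] F [-0.131  -0.1907  1.9188] open 0.006783989945011544
shift mm [-0.6943  0.8551  3.5834] turn [-0.0016 -0.0019 -0.0001] dist 3.748914437736664
```

```bash
python3 -m crank '[[0,0,0,0,0,-8,1],[0,0,0,0,0,-12,1],[0,0,0,0,0,-20,1],[0,0,0,0,0,-30,1],[0,0,0,0,0,-35,1],[0,0,0,0,0,-35,1],[0,0,0,0,0,0,1]]';python3 rel.py .571 -.0975 .202 -17.45;  python3 -c "
from h import *
p=eyes.get_image('wrist');save('w10',p['image'])
p=eyes.get_image('scene');save('s10',cv2.resize(p['image'][100:280,200:380],(600,600)))"
```

```text
t: 10.18
tool_pos: [0.5697, -0.0965, 0.3512]
tool_rot: [-3.103, 0.476, 0.013]
contact_force: [0.9, -0.3, 0.5]
opening: 0.0071
t 10.1833 q [-0.2968 -0.0181  1.7753  0.0015  1.3928  1.5782] pos [ 0.5697 -0.0965  0.3512] F [ 0.8605 -0.2708  0.457 ] open 0.007132108680078619
shift mm [  2.8216   0.7699 149.1611] turn [-0.0014  0.0084  0.    ] dist 149.18976569601682
```

View pics/w10.png

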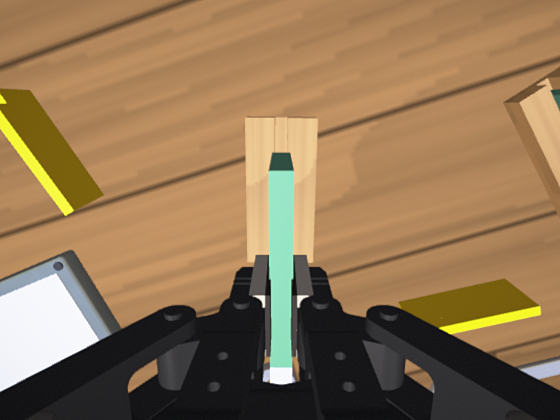

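View pics/s10.png

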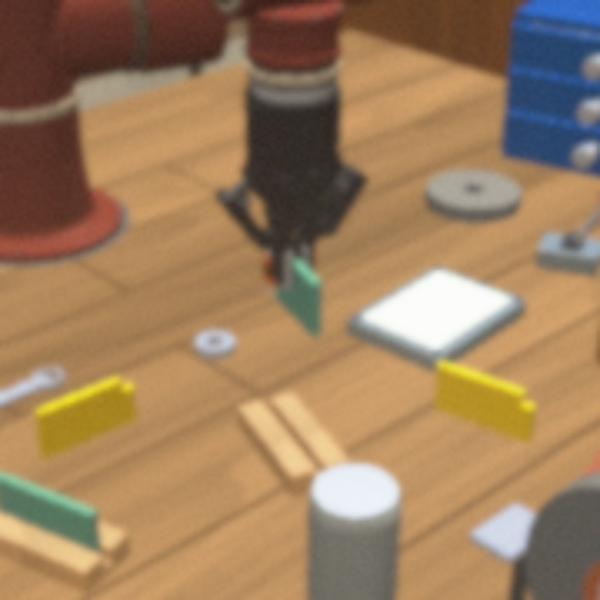

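```bash
cat > kin.py <<'E'
import numpy as np
from scipy.optimize import least_squares
np.set_printoptions(precision=4,suppress=True)
D=[(.053,1.614,1.476,.174,-.6,.4032),(.0918,1.7518,1.3027,.472,.3779,.3),(-.1203,1.8714,1.4052,.475,.2466,.3517),(-.0404,1.804,1.3876,.5617,-.0765,.3471),(.0656,1.8389,1.2325,.5715,-.0872,.2672),(.0938,1.8438,1.1955,.5727,-.0957,.2484),(.1529,1.8606,1.1262,.5719,-.0969,.2056),(-.0181,1.7753,1.3928,.5697,-.0965,.3512)]
def fk(P,q2,q3,q5):
    a,h,L1,L2,L2b,d=P;s=q2+q3;t=s+q5
    return np.array([a+L1*np.sin(q2)+L2*np.sin(s)-L2b*np.cos(s)+d*np.sin(t),h+L1*np.cos(q2)+L2*np.cos(s)+L2b*np.sin(s)+d*np.cos(t)])
def res(P): return np.concatenate([fk(P,*x[:3])-[np.hypot(x[3],x[4]),x[5]] for x in D]+[0.02*(np.array(P)-[0,.3,.45,.45,0,.1])])
s=least_squares(res,[0.05,.3,.45,.45,0,.1]);P=s.x
E
python3 - <<'E'
from kin import *
print(P,np.abs(res(P)[:-6]).max())
fr=np.array([.502,.172,.143]);az=np.arctan2(fr[1],fr[0])
for phi in (40,50,55,60,70,80,90):
    p=np.radians(phi);al=az
    # iterate so pointing azimuth is radial through TCP
    for _ in range(20):
        y=np.array([np.cos(al)*np.cos(p),np.sin(al)*np.cos(p),np.sin(p)]);z=np.array([np.cos(al)*np.sin(p),np.sin(al)*np.sin(p),-np.cos(p)]);x=np.cross(y,z)
        tcp=fr-(-.036*x+.1786*z); al=np.arctan2(tcp[1],tcp[0])
    r=np.hypot(*tcp[:2]);t=np.pi-p
    g=least_squares(lambda q:fk(P,q[0],q[1],t-q[0]-q[1])-[r,tcp[2]],[0,2.0])
    print(phi,tcp,np.degrees(al),'q2,q3,q5',g.x,t-g.x.sum(),g.cost)
E
```

```text
[ 0.0067  0.2636  0.4208  0.6075 -0.0935  0.1289] 0.0002658961191228659
40 [0.3822 0.1607 0.2798] 22.802991010934083 q2,q3,q5 [-0.626   2.4206] 0.6488499173507869 2.632612648880628e-18
50 [0.3619 0.1522 0.2578] 22.802991008284035 q2,q3,q5 [-0.7279  2.5419] 0.4549062381020499 2.295708493709585e-31
55 [0.3532 0.1485 0.2454] 22.802990994271727 q2,q3,q5 [-0.7666  2.5987] 0.3495792784854199 2.3311456046863103e-30
60 [0.3455 0.1452 0.2323] 22.802990931934957 q2,q3,q5 [-0.7915  2.6509] 0.2350339793605265 6.954918215171186e-30
70 [0.3333 0.1401 0.2041] 22.80299018414045 q2,q3,q5 [-0.7671  2.7295] -0.04258634798370586 1.2518544638517033e-29
80 [0.3259 0.137  0.174 ] 22.80298769594085 q2,q3,q5 [-0.5735  2.7452] -0.42637773759243935 3.014695397035383e-17
90 [0.3234 0.136  0.143 ] 22.802985758341244 q2,q3,q5 [-0.2289  2.6878] -0.888112386136144 2.653950722665055e-28
```

```bash
cat > ik.py <<'E'
from kin import *
from scipy.spatial.transform import Rotation as R
fr=np.array([.502,.172,.143])
def target(al,phi):
    a,p=np.radians(al),np.radians(phi)
    y=np.array([np.cos(a)*np.cos(p),np.sin(a)*np.cos(p),np.sin(p)]);z=np.array([np.cos(a)*np.sin(p),np.sin(a)*np.sin(p),-np.cos(p)]);x=np.cross(y,z)
    return fr-(-.036*x+.1786*z),np.stack([x,y,z],1)
def ik(tcp,M):
    w=tcp-P[5]*M[:,2];q1=np.arctan2(w[1],w[0]);r=np.hypot(*w[:2])
    Q=P.copy();Q[5]=0
    g=least_squares(lambda q:fk(Q,q[0],q[1],0)-[r,w[2]],[0,2.0])
    F=R.from_euler('zy',[0,0]).as_matrix();F=(R.from_euler('z',q1)*R.from_euler('y',g.x.sum())).as_matrix()
    E=R.from_matrix(F.T@M).as_euler('ZYZ')
    return q1,g.x,E,g.cost
E
python3 - <<'E'
from ik import *
for phi in (55,):
  for al in range(40,-120,-15):
    t,M=target(al,phi);q1,q,E,c=ik(t,M);print(al,phi,t,'q1 %.2f'%q1,q,'zyz',E,'%.1e'%c)
# check now
o=None
import sys
from station import ctrl
o=ctrl.get_obs();print(o['q'],ik(o['tool_pos'],R.from_rotvec(o['tool_rot']).as_matrix()))
E
```

```text
40 55 [0.3668 0.1055 0.2454] q1 0.13 [-0.7072  2.5694] zyz [0.8975 0.5978 0.4173] 6.7e-17
25 55 [0.3542 0.1428 0.2454] q1 0.36 [-0.7725  2.6016] zyz [0.1718 0.3588 1.3676] 5.0e-30
10 55 [0.3517 0.182  0.2454] q1 0.58 [-0.6636  2.5468] zyz [-0.8029  0.4705  2.5602] 1.0e-17
-5 55 [0.3594 0.2206 0.2454] q1 0.73 [-0.4648  2.4311] zyz [-1.0881  0.7445  3.0757] 2.4e-22
-20 55 [0.3768 0.2559 0.2454] q1 0.81 [-0.2611  2.2864] zyz [-1.1112  0.9932 -2.9572] 4.7e-30
-35 55 [0.4028 0.2854 0.2454] q1 0.83 [-0.0798  2.1309] zyz [-1.0558  1.2035 -2.8   ] 1.1e-24
-50 55 [0.4355 0.3072 0.2454] q1 0.81 [0.077  1.9743] zyz [-0.975   1.3874 -2.6815] 2.7e-25
-65 55 [0.4728 0.3198 0.2454] q1 0.77 [0.2119 1.823 ] zyz [-0.8851  1.5542 -2.5772] 5.5e-17
-80 55 [0.512  0.3223 0.2454] q1 0.71 [0.3272 1.6822] zyz [-0.7898  1.7074 -2.4733] 6.8e-27
-95 55 [0.5506 0.3146 0.2454] q1 0.64 [0.4236 1.5569] zyz [-0.6869  1.8472 -2.3604] 2.3e-23
-110 55 [0.5859 0.2972 0.2454] q1 0.57 [0.5006 1.4524] zyz [-0.5719  1.9705 -2.2307] 4.4e-21
[-0.2968 -0.0139  1.7821  0.0014  1.3905  1.5782] (np.float64(-0.16828668403135838), array([-0.0135,  1.7814]), array([ 0.0037,  1.3905, -3.006 ]), np.float64(7.208478447929432e-28))
```

```bash
python3 -m crank '[[-0.12,0,0,0,-20,0,1],[-0.122,0,0,0,-20,0,1],[-0.122,0,0,0,-20,0,1],[-0.122,0,0,0,-20,0,1],[-0.122,0,0,0,-20,0,1],[-0.122,0,0,0,-20,0,1],[-0.122,0,0,0,-20,0,1],[-0.122,0,0,0,-20,0,1]]' 70; cat > go.py <<'E'
from ik import *
import sys
from station import ctrl
import ik
if len(sys.argv)>3: ik.fr=np.array([.502,.172,float(sys.argv[3])])
o=ctrl.get_obs();M=R.from_rotvec(o['tool_rot']).as_matrix();t,W=ik.target(float(sys.argv[1]),float(sys.argv[2]))
print('t',o['t'],'q',o['q'],'F',o['contact_force'],'open',o['opening'])
print('frost',o['tool_pos']+M@[-.036,0,.1786],'elev',np.degrees(np.arcsin(M[2,1])),'len axis slope',np.degrees(np.arcsin(M[2,0])))
d=t-o['tool_pos'];print('shift',M.T@d*1000,'turn',R.from_matrix(M.T@W).as_rotvec(),'dist',np.linalg.norm(d)*1000)
E
python3 go.py -107.5 57
```

```text
t: 10.95
tool_pos: [0.6065, 0.0392, 0.2718]
tool_rot: [2.125, -0.321, -0.204]
contact_force: [-0.2, -1.3, -2.1]
opening: 0.0066
t 10.95 q [ 0.0776  0.2718  1.6875 -0.8913  1.671   2.0899] F [-0.2419 -1.2523 -2.1216] open 0.006583938052879051
frost [ 0.5243 -0.0921  0.176 ] elev 57.238237710840004 len axis slope -1.1820741498877498
shift [-104.4151 -160.4992 -187.3182] turn [0.0044 0.0163 0.014 ] dist 267.86301090212896
```

```bash
python3 -m crank '[[0,0.002,0.002,-13,-20,-23,1],[0,0.002,0.002,-13,-20,-23,1],[0,0.002,0.002,-13,-20,-23,1],[0,0.002,0.002,-13,-20,-23,1],[0,0.002,0.002,-13,-20,-23,1],[0,0.002,0.002,-13,-20,-23,1],[0,0.002,0.002,-13,-18,-22,1],[0,0,0,0,0,0,1]]'; python3 go.py -107.5 57
```

```text
t: 11.62
tool_pos: [0.5724, 0.2766, 0.2162]
tool_rot: [2.109, -0.302, -0.22]
contact_force: [0.2, -0.6, -0.6]
opening: 0.0066
t 11.6167 q [ 0.4361  0.4583  1.5569 -0.7023  1.8824  2.3435] F [ 0.2104 -0.5728 -0.6034] open 0.0066216895059632115
frost [0.4891 0.1434 0.1239] elev 58.294662469436894 len axis slope -2.132433087983748
shift [ -0.5496   5.3878 -37.2292] turn [0.0237 0.0196 0.0316] dist 37.62102610580418
```

```bash
python3 -m crank '[[0.012,0.02,0.015,-2,5,-20,1],[0.012,0.015,0.015,-1,3,-16,1],[0,0,0,0,0,0,1],[0,0,0,0,0,0,1]]'; python3 go.py -107.5 57;  python3 -c "
from h import *
p=eyes.get_image('wrist');save('w11',p['image'])
for n in ('scene','top'):
  p=eyes.get_image(n)
  b=(100,280,270,450) if n=='scene' else (130,310,130,310)
  save(n+'11',cv2.resize(p['image'][b[0]:b[1],b[2]:b[3]],(600,600)))
  for q in ('light_panel','plate_frost'):
    for r in spotter.mark_of(q,p)[:4]: print(n,q,r['confidence'],r['centre'])"
```

```text
t: 11.95
tool_pos: [0.5765, 0.305, 0.2394]
tool_rot: [2.127, -0.311, -0.163]
contact_force: [-0.0, 0.2, -2.8]
opening: 0.0064
t 11.95 q [ 0.4721  0.4558  1.5115 -0.7006  1.8989  2.3599] F [-0.047   0.2432 -2.7737] open 0.006446658419817035
frost [0.4998 0.1713 0.1423] elev 57.10366661741809 len axis slope 0.2498968576822744
shift [ 4.9461  0.4266 -0.8586] turn [ 0.0018 -0.0171  0.0059] dist 5.03820955921828
scene light_panel 0.92 [0.509, 0.1765, -0.0014]
scene plate_frost 0.82 [0.6906, 0.0733, 0.0166]
scene plate_frost 0.71 [0.4226, -0.1823, 0.0146]
scene plate_frost 0.53 [0.4995, 0.1737, 0.1397]
top light_panel 0.8 [0.5028, 0.1711, -0.0026]
top light_panel 0.67 [0.4051, -0.5098, 0.0001]
top plate_frost 0.57 [0.5016, 0.1707, 0.1418]
top plate_frost 0.52 [0.6848, 0.0757, 0.0192]
top plate_frost 0.5 [0.4232, -0.1831, 0.0141]
```

View pics/w11.png

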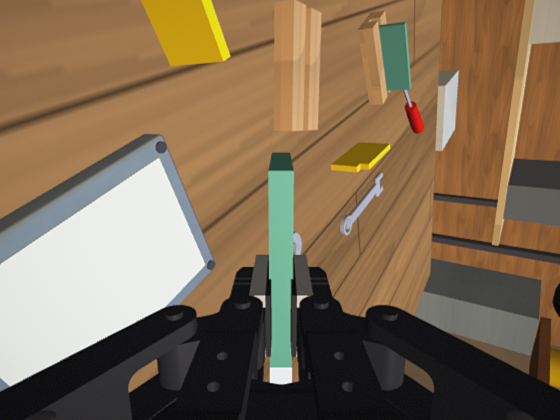

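View pics/scene11.png

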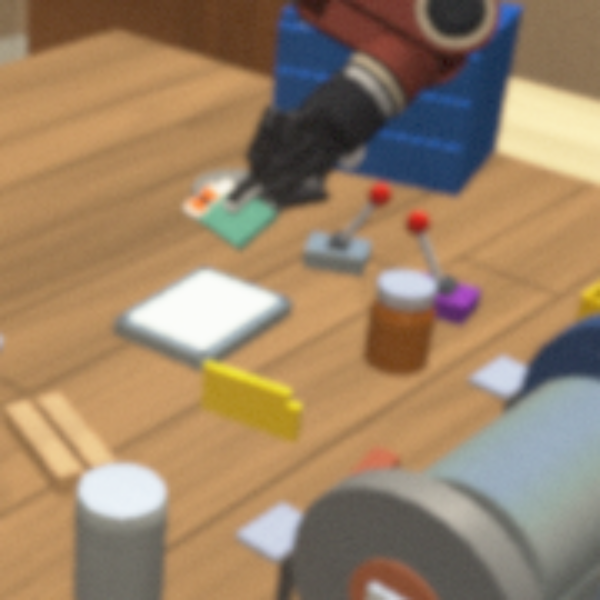

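View pics/top11.png

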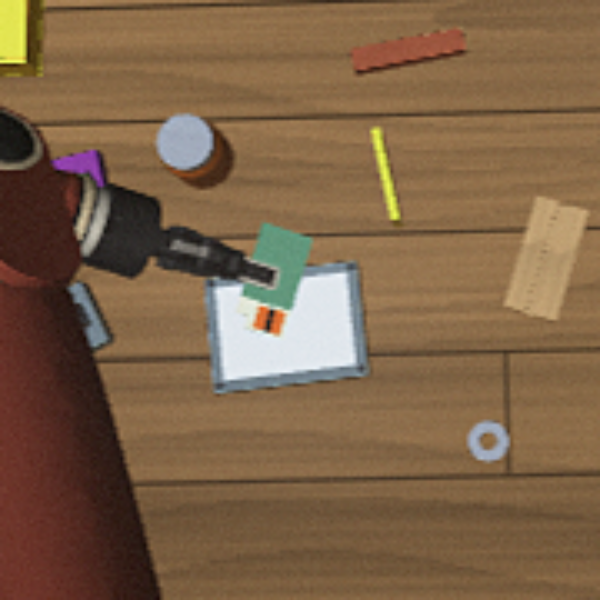

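Scene view: label (orange, crop 205,200) faces up. Top view: label at crop (268,320), over the panel, whose centre is at (287,328). A small nudge, then a stillness check.

```bash
python3 -m crank '[[0,-0.016,0,5,0,-1,1],[0,0,0,0,0,-1,1]]'; python3 go.py -107.5 57; python3 -c "
from h import *
for i in range(5): eyes.get_image('top')
p=eyes.get_image('top')
for q in ('plate_frost',):
    for r in spotter.mark_of(q,p)[:4]: print(q,r['confidence'],r['centre'])
o=ctrl.get_obs();print(np.abs(o['dq']).max())"; python3 go.py -107.5 57
```

```text
t: 12.47
tool_pos: [0.5818, 0.3034, 0.2391]
tool_rot: [2.124, -0.322, -0.186]
contact_force: [0.1, -0.4, -1.1]
opening: 0.0065
t 12.4667 q [ 0.4648  0.4667  1.4976 -0.6922  1.9128  2.3561] F [ 0.1356 -0.401  -1.1032] open 0.006461205736965125
frost [0.5017 0.1711 0.1427] elev 57.22949813812669 len axis slope -0.4244009688067719
shift [-0.5858  0.7234 -1.0246] turn [0.0041 0.0033 0.0067] dist 1.3842567052247432
plate_frost 0.75 [0.4992, 0.1701, 0.1493]
plate_frost 0.63 [0.6873, 0.0783, 0.0196]
plate_frost 0.54 [0.4194, -0.1819, 0.0155]
0.0011639491697097298
t 12.8167 q [ 0.4663  0.466   1.4987 -0.6922  1.9124  2.3563] F [-0.2484  0.267  -1.143 ] open 0.006704215509405356
frost [0.5011 0.1717 0.1426] elev 57.23229566220397 len axis slope -0.4233067866855512
shift [ 0.3765  1.027  -0.7282] turn [0.0041 0.0019 0.0076] dist 1.3140381051096166
```

```bash
python3 -c "
from station import ctrl
print(ctrl.finish_job())"
```

```text
the job is handed in; nothing more can be done
None
```

I switched the light panel on and left the notched plate held still over it, label side up; the job was handed in at about 13 s.

- **Lever:** I pushed the grey lever over to its stop, where the force rose to about 29 N. After I backed off, the ball showed at the predicted fully-on position in both the scene and top pictures. The first push rode up over the ball partway, so I backed off, lowered the fingers and pushed again. The purple look-alike was not touched.
- **Plate:** I gripped the notched green plate at mid-length, lifted it straight out of its stand and tilted it.
- **Final pose:** By the arm's pose, the frosted end is at (0.501, 0.172, 0.143) m. That is within a few mm of the panel's centre and about 12 cm above its top. The label face is tipped up about 57° from upright, and the plate is level along its length to within half a degree. Grip force is 70 N, and the arm was at rest at the last check.
- **Cross-checks:** The pictures show the orange label facing up over the panel. The network put the frosted end within 2 to 3 mm sideways. Its last height reading was 7 mm higher than the arm's pose (0.149 m against 0.143 m), which is still inside 10 to 15 cm. The scene camera put the panel's centre 7 mm farther out in x than the top camera did.
- **Other things:** I did not touch the plain plate or the other things on the bench.

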